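# Serve two biscuits from the push dispenser

### The job

Serve exactly two biscuits into the steel bowl with the push dispenser: press its sprung push plate all the way home, let it spring fully back out so that the next biscuit drops, and press it fully home once more, then let it come out again. Press gently, feeling for the end stop rather than forcing the plate against it; the other biscuits stay in the dispenser, and leave the bowl where it stands and everything else alone.

Things in the scene. Friction and masses are not known exactly. Their poses are not given: they have to be found in the camera images.
- dispenser: Steel table-top biscuit dispenser, fixed. Origin on the table under the axis of its magazine (clear square tube, 55 mm outside, 48 inside, 75 to 175 mm above the table, with four stacked biscuits); x = push direction, from push plate to outlet and bowl; z up. Foot plate 8 mm high, x -140 to +10 mm, 110 mm wide.
- hopper (a point): Middle of the underside, 175 mm above the table, of the open steel refill hopper on the magazine: 110 mm along dispenser x, 140 mm along y, 70 mm tall. It overhangs the end of the push plate's stroke, so an upright gripper strikes it: lean the gripper's body back about 40 degrees, fingers pointing down and forwards along x, to follow the plate under it.
- plunger (a joint): Travel of the sprung push plate along the dispenser's x, in m: 0 = fully out, 0.056 = fully home on its rigid stop. Spring force 4 N when out, rising evenly to 14 N at the stop, plus up to a few N of friction; it returns by itself. The bottom biscuit is pushed ahead and falls off the outlet only near the end of the stroke. Never push on the dispenser with more than 40 N.
- push_plate (a point): Centre of the face to push, 82 mm above the table: upright aluminium plate 56 mm wide (dispenser y), 36 mm tall, 12 mm thick, facing the dispenser's -x; 101 mm behind the magazine's axis when out, 45 mm when home (its front then 5 mm short of the magazine). Moves with the plunger; free space below it down to the foot plate.
- outlet (a point): Middle of the front edge of the slide floor, where biscuits fall: 42 mm ahead of the magazine's axis, 75 mm above the table.
- bowl: Loose round steel bowl (0.3 kg), rim diameter 140 mm, 55 mm high, that stands on the table below the outlet, centred about 90 mm ahead of the magazine's axis. Origin under its centre.
- biscuit1_center (a point): Centre of round biscuit 1, counted from the bottom of the stack: diameter 44 mm, 16 mm thick, about 30 g. The first to come out.
- biscuit2_center (a point): Centre of round biscuit 2, counted from the bottom of the stack: diameter 44 mm, 16 mm thick, about 30 g. The second to come out.
- biscuit3_center (a point): Centre of round biscuit 3, counted from the bottom of the stack: diameter 44 mm, 16 mm thick, about 30 g. Must stay in the magazine.
- biscuit4_center (a point): Centre of round biscuit 4, counted from the bottom of the stack: diameter 44 mm, 16 mm thick, about 30 g. Top of the stack, must stay in the magazine.
- can: Bystander: food can, diameter 66 mm, 90 mm high, near the bowl on the dispenser's -y side. Origin under its centre. Leave alone.
- mug: Bystander: steel mug, diameter 72 mm, 80 mm high, beyond the bowl from the magazine. Origin under its centre. Leave alone.
- scoop: Bystander: spoon 200 mm long lying on the table beside the push plate, on the dispenser's -y side. Origin under its middle. Leave alone.
- jar: Bystander: jar, diameter 80 mm, 110 mm high, at the right of the table. Origin under its centre. Leave alone.

How it is judged:
By the outcome, as a careful person would: the job done as asked, in the order asked, and still so for the second after the job is handed in, with the robot touching nothing.
It also fails if it takes over 40 s, if anything falls off the work surface, if the arm or the gripper's body presses on something with over 40 N, if the wrist force passes 120 N, or if a joint passes its speed limit or range.

### The arm

A 7-joint arm with a two-finger parallel gripper is mounted at the origin on the work surface. World frame = base frame: x ahead of the robot, y to its left, z up, the work surface at z = 0. Lengths are in m, angles in rad, forces in N, time in s.
With the tool pointing down it reaches from about 0.4 to 0.85 m from the base axis. Payload 10.4 kg.
Tool frame: the origin (TCP) lies between the finger pads; the fingertips stand 22 mm ahead of it and the grasp point (between the pads) lies 3 mm ahead of it; z points along the fingers, y is the line along which they close (so a half turn about z gives the same grasp; the last joint's range is limited). The gripper opens to 85 mm and grips with 20 to 120 N. Pads are 22 mm wide; open, the fingers measure 114 mm over their backs; the gripper's body (76 mm by 85 mm) begins 54 mm behind the grasp point. The pads swing forward as they close: fully open they stand 13 mm farther back than shut.
Start: joints at [1.217, 0.332, -0.065, 1.46, 0.022, 1.35, -0.088], TCP at [0.203, -0.591, 0.253] pointing down, gripper open.
Joint ranges: [-2.6, 2.6], [-0.5, 2.12], [-1.47, 1.34], [0.16, 2.42], [-1.27, 4.41], [0.06, 2.06], [-2.6, 2.6]. Speed limits (rad/s): [2.22, 2.22, 2.79, 2.79, 3.14, 3.14, 3.14].

### API

Orientations are given as a unit quaternion [x, y, z, w].
In Python, from workcell import manip, camera, ticket, boxes_of, outline_of gives the robot as it stands.
- The arm moves only by the tool carry_out, never from a script. Its argument "deltas" is a list of rows, each a list of 5 numbers: the shift along the tool's x, y, z as a fraction of full scale, then the turn about the tool's z as a fraction of full scale, then the opening, from -1 (shut) to 1 (fully open), so that 0 is half open. In form: [[tx, ty, tz, spin, gripper], ...]. A call has 1 to 20 rows; each row is the pose to reach, as a shift and turn from the pose commanded when the call began, along the tool's axes at that moment; what a row does not reach only later rows make up. Full scale, the value 1, is 150 mm for a shift and 30 degrees for a turn. A row lasts 1/8 s, in which the tool goes at most 62.5 mm and 10.7 degrees, less where a joint would pass 70% of its speed; a pose out of reach is approached as far as the arm can. A call with a number of a shift or a turn outside -1 to 1 is refused whole. A call with a gripper value outside its range is refused whole. The fingers move at their own pace and stop on an object; "force" is the grip in N (left out, the last holds). Time passes only in rows, so rows that repeat a pose let the fingers close. It gives the time, the measured TCP pose, the force, the opening and the grip force at its end, in the units of the state.
- manip.get_obs(): the state, without advancing time (a new reading comes with each control period).
- camera(name): name is "side" or "top" or "wrist"; returns a dict with "img" (384x512x3 uint8, red, green, blue), "depth" (384x512 float32, m along the optical axis (not along the pixel's ray), 0 where there is no reading), "vertical_fov" (degrees; the focal length in pixels is half the picture's height over the tangent of half this angle, whatever the lens; pixels are square), "cx", "cy" (the principal point, pixels), "R" (3x3) and "t" (3): a world point X has camera coordinates R X + t. Camera axes: x right, y down, z forward; pixel columns grow to the right and rows downward; lengths in m; the calibration is good to about 2 mm. The wrist camera is an equidistant fisheye: a pixel r from the principal point sees the ray r / f radians off the axis. A picture is of the moment at which its call begins.
- ticket.hand_in(): hands the job in; it is judged then, once.
Trained networks look in a picture, given as the dict that the camera call returned (one of the last four; its "shot" number tells which), for a name from the list of things; names that differ only in an ending like _2 or _b are one class to them, and where a whole thing is asked for, a point or a joint stands for the part that bears it (a point fixed in the world has none). Each returns a list of dicts, best first, with "conf" (0 to 1); they miss things now and then, are a little off and sometimes report something else, mostly with a low value. They report only what shows in the picture. A call takes as long as a camera call.
- boxes_of(query, picture): "position" ([x, y, z] in m, in world coordinates, good to about 4 mm: the middle of the surface that is visible of it).
- outline_of(query, picture): "region" (384x512 bool, what is visible of it).
The state is a dict: "clock": time; "joint_pos": joint angles; "joint_velocities": joint speeds; "tau": joint torques, N m; "position": TCP position; "ee_rot": TCP orientation; "ft_force": force on the tool from outside, world axes, zero at the start; "torque": the same for the moment, N m; "grip_width": opening from 0.0 (shut) to 1.0 (fully open); "grasp_force": force on a finger pad.
Only numpy, scipy, OpenCV 4.12 (cv2) and the standard library are available. Lean on these libraries where they do the work, as an engineer would, in place of code of your own. Each camera call takes 0.05 s, during which the arm holds its last target. There are 200 camera calls.

## Working session

There is one attempt and no reset: what is moved stays moved. The work goes in short steps, Python scripts to look and compute and a tool call to move; the robot and the scene stay as the last step left them, time stands still between calls to the robot, and variables do not carry over. Pictures are saved under pics/ and viewed, at most 10 in all, crops included, and the job is handed in when it is done.

Besides the shell and the picture viewer there is one more tool, called after "Emit:" in YAML: its name, and indented under it one key for each argument. carry_out: Moves the arm, as the interface text tells. Its arguments: {"type":"object","properties":{"deltas":{"type":"array","items":{"type":"array","items":{"type":"number"}}},"force":{"type":"number"}},"required":["deltas"]}

```bash
mkdir -p pics; python3 - <<'E'
from workcell import manip, camera, boxes_of
import cv2, numpy as np
o=manip.get_obs(); print({k:np.round(v,4).tolist() for k,v in o.items()})
a=[]
for n in("side","top"):
    p=camera(n); a.append(p["img"])
    print(n,np.round(p["R"],3).tolist(),np.round(p["t"],3).tolist(),p["vertical_fov"])
    for q in("dispenser","hopper","push_plate","outlet","bowl","biscuit1_center","can","mug","scoop","jar"):
        print(q,[(np.round(b["position"],3).tolist(),round(b["conf"],2)) for b in boxes_of(q,p)[:2]])
im=np.hstack(a)[:,:,::-1]
cv2.imwrite("pics/a.png",cv2.resize(np.vstack([a[0],a[1]])[:,:,::-1],(400,600)) if 0 else cv2.resize(im,(800,300)))
cv2.imwrite("pics/top.png",cv2.resize(a[1][:,:,::-1],(800,600)))
cv2.imwrite("pics/side.png",cv2.resize(a[0][:,:,::-1],(800,600)))
E
```

```text
{'clock': 0.0, 'joint_pos': [1.2174, 0.3329, -0.0647, 1.461, 0.0216, 1.3499, -0.0885], 'joint_velocities': [-0.0027, 0.0014, -0.0003, 0.0005, -0.0002, 0.0006, -0.0001], 'tau': [-0.002, -62.5442, 0.0478, -39.1605, 0.0162, 0.0098, 0.0001], 'position': [0.2029, -0.5908, 0.2525], 'ee_rot': [0.9864, 0.1647, -0.0001, -0.0007], 'ft_force': [-0.2935, 0.0716, 0.0115], 'torque': [-0.0325, 0.0591, 0.0208], 'grasp_force': 0.0, 'grip_width': 1.0011}
side [[0.984, -0.177, -0.003], [-0.102, -0.554, -0.826], [0.144, 0.813, -0.564]] [-0.65, 0.136, 1.109] 56.798653423902806
dispenser [([0.601, 0.024, 0.173], 0.69)]
hopper [([0.598, 0.027, 0.176], 0.65), ([0.777, -0.01, 0.013], 0.61)]
push_plate [([0.617, -0.022, 0.091], 0.49)]
outlet [([0.608, 0.03, 0.177], 0.56)]
bowl [([0.536, 0.178, 0.033], 0.63)]
biscuit1_center [([0.706, 0.187, 0.055], 0.51)]
can [([0.703, 0.188, 0.056], 0.58)]
mug [([0.474, 0.228, 0.053], 0.6)]
scoop [([0.778, -0.014, 0.013], 0.75)]
jar [([0.565, -0.434, 0.082], 0.96), ([0.775, -0.011, 0.015], 0.46)]
top [[-0.018, -1.0, 0.0], [-0.998, 0.018, -0.065], [0.065, -0.001, -0.998]] [-0.057, 0.62, 1.151] 54.31613153030777
dispenser [([0.613, 0.044, 0.177], 0.74)]
hopper [([0.612, 0.049, 0.179], 0.56)]
push_plate [([0.615, -0.006, 0.09], 0.72)]
outlet [([0.605, 0.051, 0.183], 0.66)]
bowl [([0.544, 0.183, 0.032], 0.85), ([0.473, 0.257, 0.03], 0.7)]
biscuit1_center [([0.612, 0.044, 0.182], 0.23)]
can [([0.702, 0.201, 0.092], 0.79)]
mug [([0.478, 0.261, 0.03], 0.62)]
scoop [([0.776, 0.027, 0.014], 0.73)]
jar [([0.565, -0.391, 0.112], 0.67)]
```

View pics/top.png

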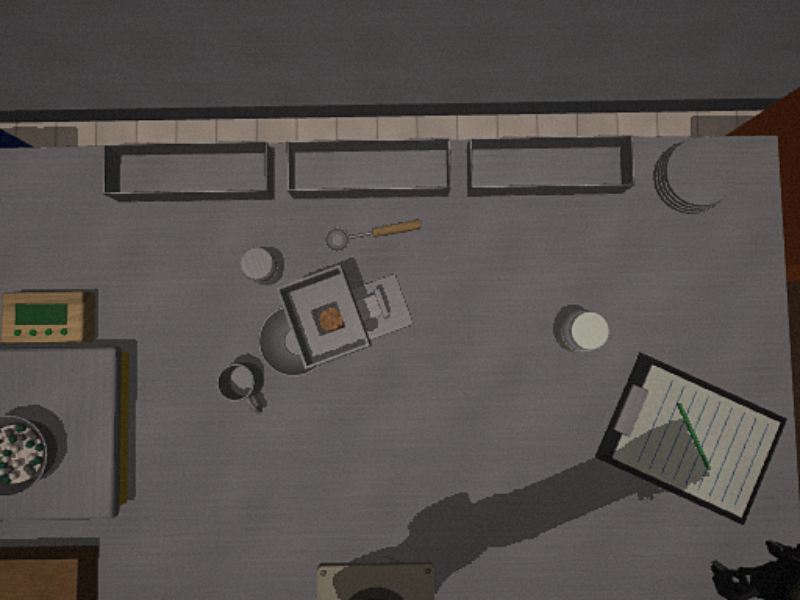

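View pics/side.png

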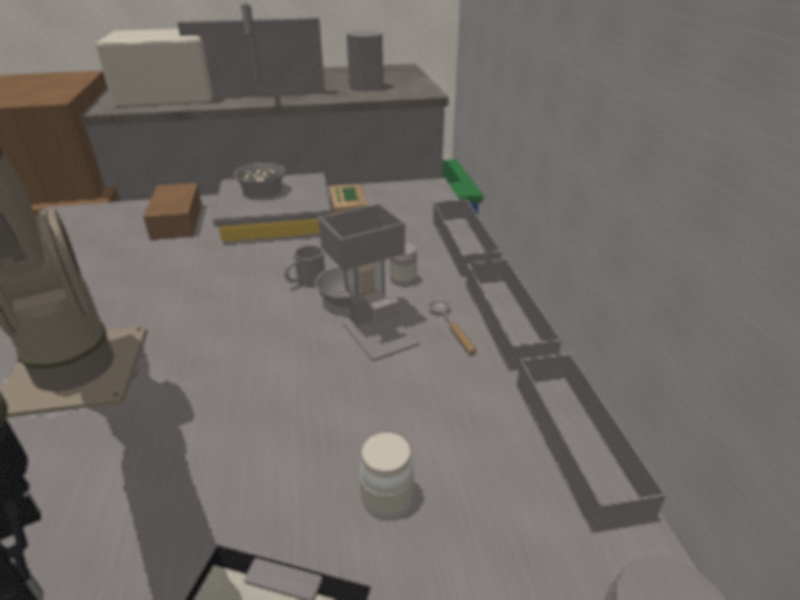

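The top view shows the hopper at about (325,315), the plate at (378,302) and the foot's end at (405,300). The push direction points left and slightly down in the image, which is mostly world +y. The moves have no tilt, so I'll measure the dispenser precisely and check how far an open finger's back sticks out beyond the gripper's body.

```bash
cat > h.py <<'E'
from workcell import manip, camera, boxes_of, outline_of
import cv2, numpy as np
np.set_printoptions(suppress=True,precision=4)
def cloud(p):
    d=p["depth"]; h,w=d.shape; f=h/2/np.tan(np.radians(p["vertical_fov"]/2))
    v,u=np.mgrid[:h,:w]; c=np.stack([(u-p["cx"])*d/f,(v-p["cy"])*d/f,d],-1)
    X=(c-p["t"])@p["R"]; X[d==0]=np.nan; return X
E
python3 - <<'E'
from h import *
p=camera("top"); X=cloud(p).reshape(-1,3)
near=np.hypot(X[:,0]-.61,X[:,1]-.03)<.2
for n,lo,hi in(("hopper rim",.225,.26),("plate",.088,.106),("foot",.005,.02)):
    m=near&(X[:,2]>lo)&(X[:,2]<hi); P=X[m]
    if n=="plate": P=P[np.hypot(P[:,0]-.615,P[:,1]+.01)<.06]
    r=cv2.minAreaRect(P[:,:2].astype(np.float32)*1000); print(n,len(P),r,P.mean(0),np.median(P[:,2]))
    print(cv2.boxPoints(r))
s=camera("side"); Y=cloud(s).reshape(-1,3)
near=np.hypot(Y[:,0]-.61,Y[:,1]-.03)<.15
P=Y[near&(Y[:,2]>.225)&(Y[:,2]<.26)]; r=cv2.minAreaRect(P[:,:2].astype(np.float32)*1000);print("side hopper",len(P),r,P[:,2].max())
P=Y[near&(Y[:,2]>.06)&(Y[:,2]<.106)&(Y[:,1]<.0)];print("side plate",len(P),cv2.minAreaRect(P[:,:2].astype(np.float32)*1000),P.mean(0))
w=camera("wrist"); o=manip.get_obs()
from scipy.spatial.transform import Rotation as Ro
T=Ro.from_quat(o["ee_rot"]).as_matrix(); c=-w["R"].T@w["t"]
print("cam in tool",T.T@(c-o["position"]),"axis",T.T@w["R"][2], "toolaxes",T)
cv2.imwrite("pics/w.png",cv2.resize(w["img"][:,:,::-1],(800,600)))
E
```

```text
hopper rim 438 ((592.146484375, 66.99629211425781), (139.97169494628906, 110.73140716552734), 19.241697311401367) [0.5953 0.0739 0.2412] 0.24328103619901809
[[507.8243  96.205 ]
 [544.3162  -8.3406]
 [676.4687  37.7876]
 [639.9767 142.3332]]
plate 124 ((617.0808715820312, -4.9646759033203125), (54.711524963378906, 49.60032272338867), 19.02492332458496) [ 0.6206 -0.0149  0.0951] 0.09691076123814246
[[583.135    9.5634]
 [599.3037 -37.3276]
 [651.0267 -19.4928]
 [634.858   27.3982]]
foot 1180 ((637.7759399414062, 43.13059997558594), (329.2059631347656, 363.83837890625), 37.52431106567383) [0.6382 0.0297 0.0097] 0.00865237349822405
[[ 396.4235   87.1505]
 [ 618.0367 -201.408 ]
 [ 879.1284   -0.8893]
 [ 657.5151  287.6692]]
side hopper 695 ((594.1064453125, 65.34602355957031), (142.00491333007812, 115.86309814453125), 19.22085952758789) 0.24840423420909769
side plate 187 ((624.716552734375, -17.973953247070312), (52.716861724853516, 38.87642288208008), 3.8555543422698975) [ 0.6231 -0.0261  0.0868]
cam in tool [ 0.0841 -0.0006 -0.1221] axis [-0.3238  0.0007  0.9461] toolaxes [[ 0.9458  0.3248  0.    ]
 [ 0.3248 -0.9458 -0.0001]
 [-0.      0.0001 -1.    ]]
```

View pics/w.png

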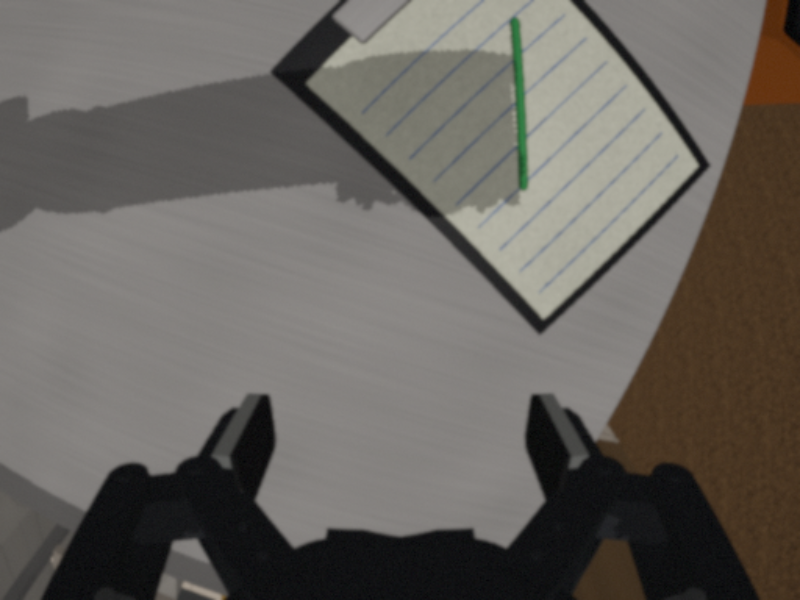

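Emit:
carry_out:
  deltas:
    - [0.32, -0.15, 0, 0, 1]
    - [0.65, -0.31, 0, 0, 1]
    - [0.97, -0.46, 0, 0, 1]

```text
clock: 1.62
position: [0.3194, -0.4773, 0.2535]
ee_rot: [0.986, 0.165, 0.0, 0.0]
ft_force: [-0.0, -1.0, 0.0]
grip_width: 1.0
grasp_force: 0.0
```

Emit:
carry_out:
  deltas:
    - [0.32, -0.15, 0, 0, 1]
    - [0.65, -0.31, 0, 0, 1]
    - [0.97, -0.46, 0, 0, 1]

```text
clock: 2.0
position: [0.4346, -0.3647, 0.2536]
ee_rot: [0.986, 0.165, 0.0, 0.0]
ft_force: [0.6, -0.5, -0.4]
grip_width: 1.002
grasp_force: 0.0
```

Emit:
carry_out:
  deltas:
    - [0.32, -0.15, 0, 0, 1]
    - [0.65, -0.31, 0, 0, 1]
    - [0.97, -0.46, 0, 0, 1]

```text
clock: 2.38
position: [0.5497, -0.2522, 0.2535]
ee_rot: [0.986, 0.165, 0.0, 0.0]
ft_force: [0.1, -1.1, -0.3]
grip_width: 0.998
grasp_force: 0.0
```

Emit:
carry_out:
  deltas:
    - [0.32, -0.15, 0, 0, 1]
    - [0.65, -0.31, 0, 0, 1]
    - [0.97, -0.46, 0, 0, 1]
    - [0.97, -0.46, 0, 0, 1]
    - [0.97, -0.46, 0, 0, 1]

```text
clock: 3.0
position: [0.6637, -0.1415, 0.2531]
ee_rot: [0.986, 0.165, -0.0, 0.0]
ft_force: [-0.6, -0.6, 0.4]
grip_width: 1.001
grasp_force: 0.0
```

```bash
cat >> h.py <<'E'
from scipy.spatial.transform import Rotation as Ro
YW=np.arctan2(.944,-.329); D0=np.array([.593,.066]); XD=np.array([-.329,.944]); YD=np.array([-.944,-.329])
def state():
    o=manip.get_obs(); T=Ro.from_quat(o["ee_rot"]).as_matrix(); e=o["position"][:2]-D0
    print("t",o["clock"],"pos",o["position"],"disp xy",e@XD,e@YD,"z axis",T[:,2],"-y",-T[:,1],"F",o["ft_force"],"grip",o["grip_width"],"q",o["joint_pos"])
    return o,T
E
python3 - <<'E'
from h import *
o,T=state()
s=camera("side"); X=cloud(s); Q=((X-o["position"])@T)
m=(np.abs(Q[...,0])<.1)&(np.abs(Q[...,1])<.13)&(Q[...,2]<.04)&(Q[...,2]>-.35)
q=Q[m]
for a in np.arange(.03,-.35,-.01):
    b=q[(q[:,2]<=a)&(q[:,2]>a-.01)]
    if len(b)>3: print(round(a,3),len(b),"ymax",np.percentile(b[:,1],[90,98]),"ymin",b[:,1].min(),"x",b[:,0].min(),b[:,0].max())
cv2.imwrite("pics/s2.png",cv2.resize(s["img"][60:300,150:420,::-1],(675,600)))
E
```

```text
t 3.0 pos [ 0.6637 -0.1415  0.2531] disp xy -0.21914430754379763 0.0015592634095768518 z axis [-0.0005 -0.0005 -1.    ] -y [-0.3247  0.9458 -0.0003] F [-0.5607 -0.6024  0.38  ] grip 1.0011301844551723 q [ 0.4132  0.4816 -0.3952  1.2826  0.1822  1.4126 -1.2102]
0.01 33 ymax [0.0506 0.0551] ymin -0.04549733686072183 x -0.01120725874282004 0.012711912026689268
-0.0 52 ymax [0.0567 0.0575] ymin -0.044595734615699247 x -0.011300112623360479 0.012003204571161328
-0.01 55 ymax [0.057 0.058] ymin -0.04647747760788623 x -0.01188004893337799 0.011170307520539791
-0.02 58 ymax [0.0563 0.057 ] ymin -0.04748930287691133 x -0.012022693153067459 0.012438929448235877
-0.03 40 ymax [0.0578 0.0734] ymin -0.07089142640531124 x -0.0122944764257159 0.00654493498672749
-0.04 99 ymax [0.0739 0.0751] ymin -0.06915859656674406 x -0.013004438071035192 0.012554624076722884
-0.05 115 ymax [0.0715 0.074 ] ymin -0.0718341583003714 x -0.01755935335717203 0.012951798371618039
-0.06 118 ymax [0.0717 0.073 ] ymin -0.06944271262869324 x -0.01705117406500341 0.012175827143039445
-0.07 118 ymax [0.0708 0.0717] ymin -0.0
[... 2084 characters left out ...]
0.28 193 ymax [0.0528 0.0555] ymin 0.01906715403688386 x -0.07946341374398147 0.018535568478365527
-0.29 294 ymax [0.0552 0.0576] ymin -0.017692227324155128 x -0.09958505273238398 0.023199685073086812
-0.3 334 ymax [0.0573 0.0594] ymin -0.005428449649426031 x -0.09971610298164485 0.02724629527281108
-0.31 347 ymax [0.0576 0.0607] ymin 0.005580378972905013 x -0.09974850404038448 0.02888374590510867
-0.32 355 ymax [0.0583 0.0609] ymin 0.011299046452437624 x -0.09985168571433109 0.03193000984829002
-0.33 356 ymax [0.0574 0.0599] ymin 0.009383349906850772 x -0.09982639419045661 0.02839368664745637
-0.34 355 ymax [0.0555 0.0589] ymin 0.007982242759451114 x -0.0998385830435187 0.026340824211605558
```

View pics/s2.png

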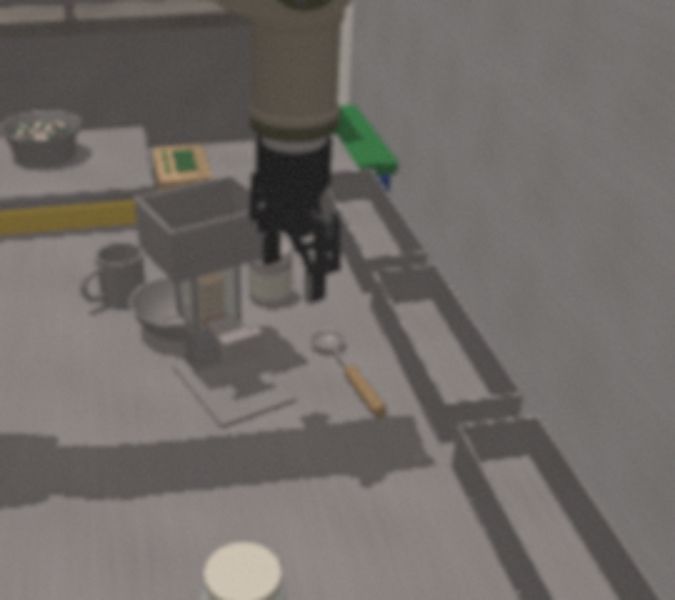

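The side-camera depth gives the gripper's profile. With the gripper open, the outer knuckles reach 74 mm from the axis at 35–95 mm above the TCP. The body and wrist reach only 39–44 mm. If an upright knuckle pushes the plate with the TCP at z≈0.04, the wrist stays about 20 mm behind the hopper, so I don't need to tilt. Descending now.

Emit:
carry_out:
  deltas:
    - [0, 0, 0.25, 0, 1]
    - [0, 0, 0.5, 0, 1]
    - [0, 0, 0.75, 0, 1]
    - [0, 0, 0.9, 0, 1]
    - [0, 0, 0.9, 0, 1]
  force: 100

```text
clock: 3.68
position: [0.6622, -0.1427, 0.1168]
ee_rot: [0.987, 0.164, -0.002, -0.0]
ft_force: [-0.3, -0.2, -0.4]
grip_width: 1.001
grasp_force: 0.0
```

Emit:
carry_out:
  deltas:
    - [0, 0, 0.2, 0, 1]
    - [0, 0, 0.4, 0, 1]
    - [0, 0, 0.52, 0, 1]
    - [0, 0, 0.52, 0, 1]

```text
clock: 4.18
position: [0.6634, -0.1415, 0.0401]
ee_rot: [0.986, 0.164, -0.001, -0.0]
ft_force: [0.5, 0.3, 0.3]
grip_width: 1.003
grasp_force: 0.0
```

```bash
python3 - <<'E'
from h import *
o,T=state()
s=camera("side"); X=cloud(s); Q=((X-o["position"])@T)
m=(np.abs(Q[...,0])<.03)&(np.abs(Q[...,1])<.13)&(Q[...,2]<.02)&(Q[...,2]>-.12)
q=Q[m]
for a in np.arange(.02,-.11,-.01):
    b=q[(q[:,2]<=a)&(q[:,2]>a-.01)]
    if len(b)>3: print(round(a,3),len(b),"ymax",np.percentile(b[:,1],[90,98]))
t=camera("top"); X=cloud(t).reshape(-1,3)
P=X[(np.hypot(X[:,0]-.615,X[:,1]+.015)<.035)&(X[:,2]>.085)&(X[:,2]<.106)]
d=P[:,:2]-D0; print("plate top disp x",np.percentile(d@XD,[2,10,50,90]),"y",np.percentile(d@YD,[2,98]),len(P))
# arm parts low above the hopper
P=X[(X[:,2]>.26)]; d=P[:,:2]-D0; m=(np.abs(d@XD)<.075)&(np.abs(d@YD)<.09); print("arm over hopper",m.sum(),P[m][:,2].min() if m.any() else None)
cv2.imwrite("pics/s3.png",np.hstack([cv2.resize(s["img"][60:300,150:420,::-1],(450,400)),cv2.resize(t["img"][100:300,130:330,::-1],(350,400))[:, :350]]))
E
```

```text
t 4.175 pos [ 0.6634 -0.1415  0.0401] disp xy -0.21906508399637453 0.0018228737689379145 z axis [-0.0011 -0.0001 -1.    ] -y [-0.3242  0.946   0.0003] F [0.5368 0.3461 0.2586] grip 1.0034698140641751 q [ 0.4024  0.6562 -0.3638  1.4903  0.2542  1.0428 -1.2616]
0.01 20 ymax [0.0505 0.0521]
0.0 35 ymax [0.0557 0.0565]
-0.01 40 ymax [0.0574 0.0583]
-0.02 45 ymax [0.0535 0.0562]
-0.03 50 ymax [0.0449 0.0589]
-0.04 106 ymax [0.0733 0.0745]
-0.05 109 ymax [0.0704 0.0726]
-0.06 87 ymax [0.0715 0.0728]
-0.07 73 ymax [0.0706 0.0714]
-0.08 85 ymax [0.0694 0.0706]
-0.09 84 ymax [0.0675 0.07  ]
-0.1 26 ymax [0.0384 0.0397]
plate top disp x [-0.0992 -0.0965 -0.0799 -0.0567] y [-0.0235  0.0249] 222
arm over hopper 0 None
```

View pics/s3.png

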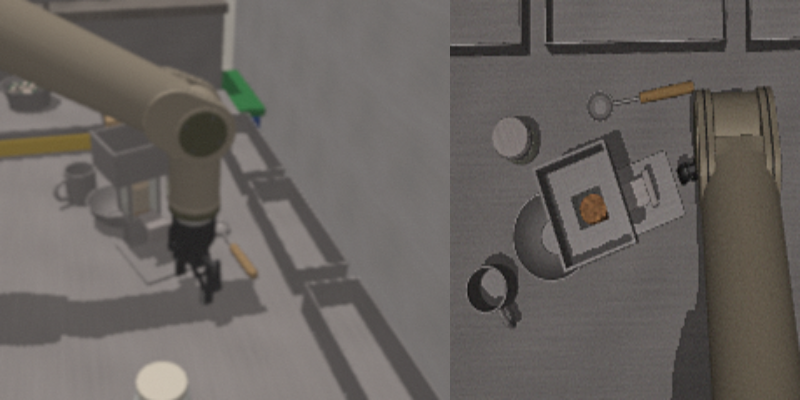

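Emit:
carry_out:
  deltas:
    - [0, -0.13, 0, 0, 1]
    - [0, -0.25, 0, 0, 1]
    - [0, -0.3, 0, 0, 1]
    - [0, -0.34, 0, 0, 1]
    - [0, -0.34, 0, 0, 1]

```text
clock: 4.9
position: [0.6477, -0.0935, 0.0409]
ee_rot: [0.986, 0.164, 0.001, 0.001]
ft_force: [3.0, -4.1, 1.7]
grip_width: 0.998
grasp_force: 0.0
```

Emit:
carry_out:
  deltas:
    - [0, -0.04, 0, 0, 1]
    - [0, -0.08, 0, 0, 1]
    - [0, -0.12, 0, 0, 1]
    - [0, -0.16, 0, 0, 1]
    - [0, -0.2, 0, 0, 1]
    - [0, -0.2, 0, 0, 1]

```text
clock: 5.65
position: [0.6382, -0.0674, 0.0409]
ee_rot: [0.987, 0.163, 0.001, 0.002]
ft_force: [4.4, -8.6, 2.8]
grip_width: 1.0
grasp_force: 0.0
```

```bash
cat >> h.py <<'E'
def plate():
    t=camera("top"); X=cloud(t).reshape(-1,3); d=X[:,:2]-D0; x,y=d@XD,d@YD
    m=(np.abs(y)<.02)&(x>-.112)&(x<-.03)&(X[:,2]>.085)&(X[:,2]<.108); print("plate rear x",np.percentile(x[m],[2,10]) if m.sum()>5 else None,m.sum()); return t
E
python3 - <<'E'
from h import *
o,T=state(); t=plate(); s=camera("side")
cv2.imwrite("pics/s4.png",np.hstack([cv2.resize(s["img"][100:280,170:350,::-1],(400,400)),cv2.resize(t["img"][140:260,150:290,::-1],(400,400))]))
E
```

```text
t 5.65 pos [ 0.6382 -0.0674  0.0409] disp xy -0.1407906019352237 0.0012451017898832259 z axis [ 0.0016 -0.003  -1.    ] -y [-0.3225  0.9466 -0.0034] F [ 4.3933 -8.5725  2.7551] grip 0.9996591200028515 q [ 0.3252  0.5885 -0.3865  1.6017  0.255   0.9996 -1.3833]
plate rear x [-0.0689 -0.0656] 82
```

View pics/s4.png

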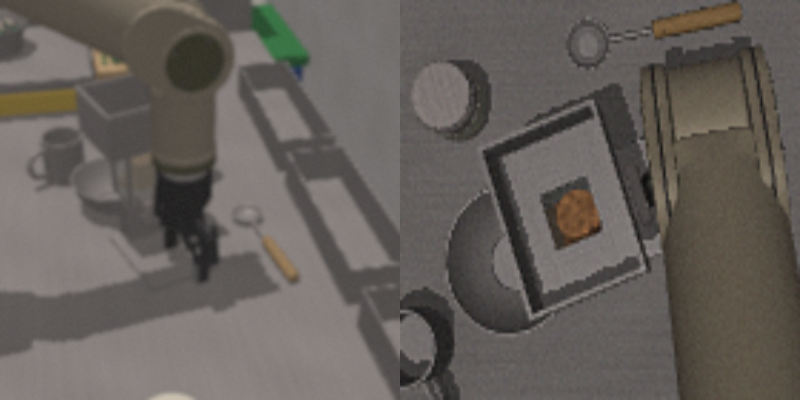

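Emit:
carry_out:
  deltas:
    - [0, -0.04, 0, 0, 1]
    - [0, -0.08, 0, 0, 1]
    - [0, -0.12, 0, 0, 1]
    - [0, -0.14, 0, 0, 1]
    - [0, -0.14, 0, 0, 1]

```text
clock: 6.38
position: [0.6316, -0.0489, 0.0409]
ee_rot: [0.987, 0.163, 0.001, 0.002]
ft_force: [4.0, -13.9, 1.9]
grip_width: 1.001
grasp_force: 0.0
```

Emit:
carry_out:
  deltas:
    - [0, -0.015, 0, 0, 1]
    - [0, -0.015, 0, 0, 1]

```text
clock: 6.62
position: [0.6309, -0.0471, 0.0409]
ee_rot: [0.987, 0.163, 0.001, 0.002]
ft_force: [4.3, -13.6, 4.1]
grip_width: 1.0
grasp_force: 0.0
```

```bash
python3 - <<'E'
from h import *
o,T=state(); print("push F",-o["ft_force"][:2]@XD)
E
```

```text
t 6.625 pos [ 0.6309 -0.0471  0.0409] disp xy -0.11921583884126312 0.001395698898656631 z axis [ 0.002  -0.0044 -1.    ] -y [-0.3211  0.947  -0.0048] F [  4.3094 -13.5732   4.0923] grip 1.0000826972106398 q [ 0.3012  0.5724 -0.3927  1.628   0.2559  0.99   -1.4199]
push F 14.230943946035199
```

Emit:
carry_out:
  deltas:
    - [0, -0.015, 0, 0, 1]
    - [0, -0.015, 0, 0, 1]

```text
clock: 6.88
position: [0.6307, -0.0467, 0.0411]
ee_rot: [0.987, 0.162, 0.001, 0.003]
ft_force: [5.4, -16.3, 2.8]
grip_width: 0.999
grasp_force: 0.0
```

Emit:
carry_out:
  deltas:
    - [0, -0.015, 0, 0, 1]
    - [0, -0.015, 0, 0, 1]

```text
clock: 7.12
position: [0.6305, -0.0466, 0.0414]
ee_rot: [0.987, 0.161, 0.001, 0.004]
ft_force: [7.9, -22.4, 2.3]
grip_width: 1.0
grasp_force: 0.0
```

The plate has reached its stop: the force rose from 14 to 24 N with almost no motion. Retracting fully and checking.

Emit:
carry_out:
  deltas:
    - [0, 0.06, 0, 0, 1]
    - [0, 0.14, 0, 0, 1]
    - [0, 0.22, 0, 0, 1]
    - [0, 0.3, 0, 0, 1]
    - [0, 0.38, 0, 0, 1]
    - [0, 0.46, 0, 0, 1]
    - [0, 0.6, 0, 0, 1]
    - [0, 0.6, 0, 0, 1]
    - [0, 0.6, 0, 0, 1]
    - [0, 0.6, 0, 0, 1]

```text
clock: 8.38
position: [0.6576, -0.1222, 0.0403]
ee_rot: [0.986, 0.165, -0.0, -0.0]
ft_force: [0.6, -0.1, -0.8]
grip_width: 0.999
grasp_force: 0.0
```

```bash
python3 - <<'E'
from h import *
o,T=state(); t=plate(); s=camera("side")
for q in("biscuit1_center","biscuit4_center","bowl"):
  for p in(t,s): print(q,p["shot"],[(b["position"],round(b["conf"],2)) for b in boxes_of(q,p)[:4]])
cv2.imwrite("pics/s5.png",np.hstack([cv2.resize(s["img"][120:230,180:290,::-1],(400,400)),cv2.resize(t["img"][140:260,150:290,::-1],(400,400))]))
E
```

```text
t 8.375 pos [ 0.6576 -0.1222  0.0403] disp xy -0.19894274510197624 0.0009434900037610186 z axis [-0.0003  0.0005 -1.    ] -y [-0.3259  0.9454  0.0006] F [ 0.5565 -0.0742 -0.8037] grip 0.9986685367500606 q [ 0.3842  0.6388 -0.3703  1.5197  0.2536  1.0311 -1.2891]
plate rear x [-0.099  -0.0957] 194
biscuit1_center 11 []
biscuit1_center 12 []
biscuit4_center 11 [([0.5968, 0.0692, 0.1186], 0.5)]
biscuit4_center 12 [([0.6114, -0.0063, 0.0921], 0.31)]
bowl 11 [([0.6158, -0.0083, 0.0893], 0.33)]
bowl 12 [([0.608, -0.0002, 0.0869], 0.68), ([0.53, 0.1806, 0.0347], 0.6), ([0.5844, 0.0255, 0.1361], 0.46), ([0.472, 0.2308, 0.0554], 0.42)]
```

View pics/s5.png

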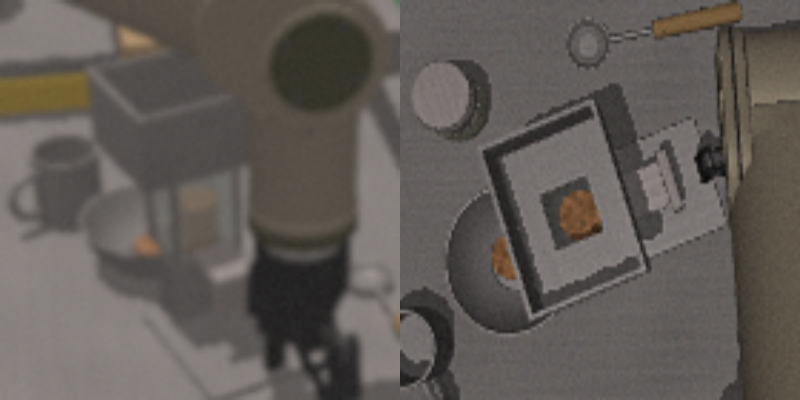

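One biscuit lies in the bowl (right panel at about (503,255)). The plate is fully out and the stack has dropped. Second press.

Emit:
carry_out:
  deltas:
    - [0, -0.1, 0, 0, 1]
    - [0, -0.16, 0, 0, 1]
    - [0, -0.2, 0, 0, 1]
    - [0, -0.24, 0, 0, 1]
    - [0, -0.28, 0, 0, 1]
    - [0, -0.32, 0, 0, 1]
    - [0, -0.36, 0, 0, 1]
    - [0, -0.4, 0, 0, 1]
    - [0, -0.44, 0, 0, 1]
    - [0, -0.48, 0, 0, 1]
    - [0, -0.52, 0, 0, 1]
    - [0, -0.54, 0, 0, 1]
    - [0, -0.555, 0, 0, 1]
    - [0, -0.555, 0, 0, 1]

```text
clock: 10.52
position: [0.6317, -0.0486, 0.0409]
ee_rot: [0.987, 0.163, 0.001, 0.002]
ft_force: [5.0, -13.0, -0.4]
grip_width: 0.999
grasp_force: 0.0
```

Emit:
carry_out:
  deltas:
    - [0, -0.015, 0, 0, 1]
    - [0, -0.015, 0, 0, 1]

```text
clock: 10.78
position: [0.6311, -0.0467, 0.0409]
ee_rot: [0.987, 0.163, 0.001, 0.002]
ft_force: [5.1, -11.5, -0.5]
grip_width: 0.999
grasp_force: 0.0
```

Emit:
carry_out:
  deltas:
    - [0, -0.015, 0, 0, 1]
    - [0, -0.015, 0, 0, 1]

```text
clock: 11.02
position: [0.6309, -0.0466, 0.0412]
ee_rot: [0.987, 0.162, 0.001, 0.003]
ft_force: [7.4, -18.1, -0.3]
grip_width: 1.002
grasp_force: 0.0
```

Emit:
carry_out:
  deltas:
    - [0, -0.01, 0, 0, 1]
    - [0, -0.01, 0, 0, 1]

```text
clock: 11.28
position: [0.6308, -0.0466, 0.0413]
ee_rot: [0.987, 0.161, 0.002, 0.004]
ft_force: [9.2, -21.7, -1.9]
grip_width: 0.997
grasp_force: 0.0
```

Emit:
carry_out:
  deltas:
    - [0, 0.06, 0, 0, 1]
    - [0, 0.14, 0, 0, 1]
    - [0, 0.22, 0, 0, 1]
    - [0, 0.3, 0, 0, 1]
    - [0, 0.38, 0, 0, 1]
    - [0, 0.46, 0, 0, 1]
    - [0, 0.6, 0, 0, 1]
    - [0, 0.75, 0, 0, 1]
    - [0, 0.75, 0, 0, 1]
    - [0, 0.75, 0, 0, 1]

```text
clock: 12.52
position: [0.6652, -0.1449, 0.0401]
ee_rot: [0.986, 0.165, -0.0, -0.0]
ft_force: [-0.3, 1.2, -0.2]
grip_width: 0.996
grasp_force: 0.0
```

```bash
python3 - <<'E'
from h import *
o,T=state(); t=plate(); s=camera("side")
X=cloud(t).reshape(-1,3); d=X[:,:2]-D0; m=(np.hypot(d[:,0],d[:,1])<.015)&(X[:,2]<.2); print("stack top z",np.median(X[m][:,2]),m.sum())
cv2.imwrite("pics/s6.png",np.hstack([cv2.resize(s["img"][120:230,180:290,::-1],(400,400)),cv2.resize(t["img"][140:260,150:290,::-1],(400,400))]))
E
```

```text
t 12.525 pos [ 0.6652 -0.1449  0.0401] disp xy -0.22280216829926555 0.0012271572964686586 z axis [-0.0004  0.0007 -1.    ] -y [-0.3249  0.9457  0.0008] F [-0.2931  1.1917 -0.2355] grip 0.9957781669995565 q [ 0.4055  0.6605 -0.3628  1.4833  0.2537  1.0449 -1.2551]
plate rear x [-0.0989 -0.0954] 205
stack top z 0.10668519140814836 82
```

View pics/s6.png

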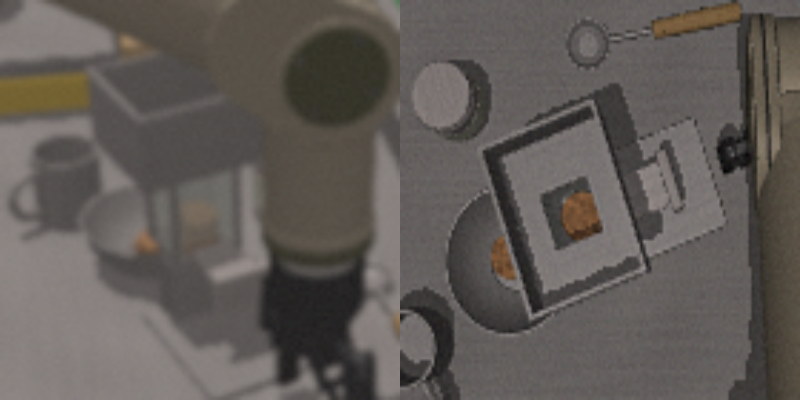

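```bash
python3 - <<'E'
from h import *
s=camera("side"); t=camera("top")
for p in(s,t):
    X=cloud(p); d=X[...,:2]-D0; x,y=d@XD,d@YD; im=p["img"].astype(int)
    m=(im[...,0]>im[...,2]*1.5)&(x>.02)&(x<.17)&(np.abs(y)<.08)&(X[...,2]<.13)
    print(m.sum(),"x,y,z",[np.percentile(v[m],[5,50,95]) for v in(x,y,X[...,2])])
    v,u=np.nonzero(m); print(u.min(),u.max(),v.min(),v.max())
cv2.imwrite("pics/s7.png",cv2.resize(s["img"][155:205,195:255,::-1],(720,600),interpolation=cv2.INTER_CUBIC))
E
```

```text
18 x,y,z [array([0.0639, 0.0766, 0.0891]), array([0.0128, 0.0176, 0.0214]), array([0.0269, 0.0366, 0.0397])]
218 222 184 188
69 x,y,z [array([0.0934, 0.1037, 0.1134]), array([-0.0146,  0.0018,  0.0183]), array([0.0172, 0.0211, 0.0378])]
182 206 206 223
```

View pics/s7.png

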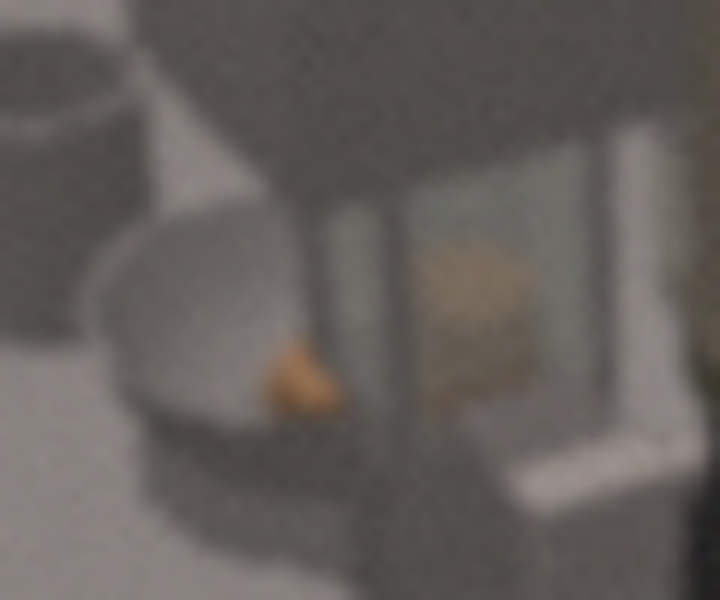

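The stack top is at z≈0.107, which means two biscuits are left. In the bowl there is one biscuit at x≈0.104, z≈0.02 and another tilted against it at x≈0.077, z≈0.037. Both are below the outlet, and the plate is fully out. Handing in.

```bash
python3 -c "
from workcell import ticket
print(ticket.hand_in())"
```

```text
the job is handed in; nothing more can be done
None
```

Job handed in: I pressed the plate home to its stop twice (peak about 24 N) and let it spring fully out each time. Camera depth shows two biscuits in the bowl and two still in the dispenser; the verdict wasn't shown.

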